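# Make up the supper and breakfast caddies

### The arm

A 7-joint arm with a two-finger parallel gripper is mounted at the origin on a cart in front of the work surface, level with it; the furniture and walls round the work are solid. World frame = base frame: x ahead of the robot, y to its left, z up, the work surface at z = 0. Lengths are in m, angles in rad, forces in N, time in s.
With the tool pointing down it reaches from about 0.4 to 0.9 m from the base axis. Payload 5.6 kg.
Tool frame: the origin (TCP) lies at the very end of the fingers, on their centre line; the grasp point (between the pads) lies bot.pinch_z behind it (bot.pinch_z is the distance from the TCP to the grasp point, in m); z points along the fingers, y is the line along which they close (so a half turn about z gives the same grasp; the last joint's range is limited). The gripper opens to 92 mm and grips with 3 to 60 N. Pads are 20 mm wide; open, the fingers measure 128 mm over their backs; the gripper's body (75 mm by 189 mm) begins 69 mm behind the grasp point.
Start: joints at [-1.341, 0.468, -0.012, 1.603, 0.006, 1.071, -0.056], TCP at [0.175, 0.626, 0.215] pointing down, gripper open.
Joint ranges: [-2.53, 2.53], [-0.31, 2.02], [-1.57, 1.55], [0.28, 2.44], [-1.29, 4.43], [0.15, 1.84], [-2.92, 2.92]. Speed limits (rad/s): [2.57, 2.57, 3.14, 3.14, 3.14, 3.14, 3.14].

### API

Orientations are given as a unit quaternion [x, y, z, w].
In Python, from cell import read_state, capture, bot, models gives the robot as it stands.
- The arm moves only by the tool play_rows, never from a script. Its argument "series" is a list of rows, each a list of 7 numbers: the closure, from 0 (fully open) to 1 (shut), then the shift along the tool's x, y, z in units of 25 mm (1.0 is 25 mm), then the turn, a rotation vector about the tool's x, y, z in units of 8 degrees (1.0 is 8 degrees). A call has 1 to 20 rows; each row shifts and turns the commanded pose from where the row before left it, along the tool's axes as they then stand; what a row does not reach is not made up. A row lasts 1/8 s, in which the tool goes at most 62.5 mm and 10.7 degrees, less where a joint would pass 70% of its speed; a pose out of reach is approached as far as the arm can. A call is refused whole if a number of a shift passes 1 or a number of a turn 1, either way. A call with a gripper value outside its range is refused whole. The fingers move at their own pace and stop on an object; "newtons" is the grip in N (left out, the last holds). Time passes only in rows, so rows that do not move let the fingers close. It gives the time, the measured TCP pose, the force, the opening and the grip force at its end, in the units of the state.
- read_state(): the state, without advancing time (a new reading comes with each control period).
- capture(name): name is "scene" or "top"; returns a dict with "color" (480x640x3 uint8, red, green, blue), "fx", "fy", "cx", "cy" (pixels), "extrinsics" (4x4, takes a point from world to camera coordinates). Camera axes: x right, y up, looking along -z (the intrinsics and any distortion apply to the point x, -y, -z); pixel columns grow to the right and rows downward; lengths in m; the calibration is good to about 2 mm. A picture is of the moment at which its call begins. There is no depth.
- bot.close_job(): hands the job in; it is judged then, once.
Trained networks look in a picture, given as the dict that the camera call returned (one of the last four; its "shot" number tells which), for a name from the list of things; names that differ only in an ending like _2 or _b are one class to them, and where a whole thing is asked for, a point or a joint stands for the part that bears it (a point fixed in the world has none). Each returns a list of dicts, best first, with "p" (0 to 1); they miss things now and then, are a little off and sometimes report something else, mostly with a low value. They report only what shows in the picture. A call takes as long as a camera call. They do not tell look-alikes from the thing itself.
- models.spot_in(picture, target): "box" ([centre column, centre row, width, height] in pixels, round what is visible of it).
- models.cut_out(picture, target): "pixels" (480x640 bool, what is visible of it) and "box" ([centre column, centre row, width, height] in pixels, round what is visible of it).
- models.pinpoint(picture, target): "at" ([column, row] in pixels: a listed point, or the origin of a listed thing).
The state is a dict: "time_s": time; "q": joint angles; "joint_velocities": joint speeds; "joint_torque": joint torques, N m; "position": TCP position; "eef_rot": TCP orientation; "force": force on the tool from outside, world axes, zero at the start; "moment": the same for the moment, N m; "finger_gap": opening from 0.0 (shut) to 1.0 (fully open); "grip_force": force on a finger pad.
Only numpy, scipy, OpenCV 4.12 (cv2) and the standard library are available. Lean on these libraries where they do the work, as an engineer would, in place of code of your own. Each camera call takes 0.05 s, during which the arm holds its last target. There are 200 camera calls.

### The job

Make up the two oak table caddies from the things standing in a row just behind them. The supper caddy (the longer one, three wells) gets the pepper mill in its wide middle well, and the salt shaker and one spice jar in its two small wells, either way round; the breakfast caddy (two wells) gets the jam jar in its wide well and the other spice jar in its small one. Set each thing down gently into its well, upright and resting on the well's floor; knock nothing over, leave the honey jar where it stands and mind the wall cupboards overhead.

Things in the scene. Friction and masses are not known exactly. Their poses are not given: they have to be found in the camera images.
- supper_caddy: supper caddy: the longer oak block, 256 x 90 x 24 mm, three round wells in a row, 15 mm deep, floor 9 mm above the worktop: one 76 mm wide at the caddy's centre, two 60 mm wide at x = -80 and +80 mm (y = 0). 6 mm rod handles arch over both ends, to 63 mm up. Fixed. Origin: centre of underside; x along its length, roughly to the robot's left; z up
- breakfast_caddy: breakfast caddy: the shorter oak block, 192 x 94 x 24 mm, two round wells, 15 mm deep, floor 9 mm above the worktop: one 82 mm wide at x = -38 mm (the right-hand end), one 60 mm wide at x = +46 mm (y = 0). 6 mm rod handles arch over both ends, to 63 mm up. Fixed. Origin: centre of underside; x along its length, roughly to the robot's left; z up
- pepper_mill: turned dark wooden pepper mill, round, 170 mm tall, 58 mm wide at the foot; its head, 50 mm wide from 123 to 159 mm above the foot, does not turn; small knob on top. 0.18 kg. Loose, upright. Origin at the centre of the underside, z up
- salt_shaker: salt shaker of glass with a grey domed cap, round, 44 mm wide up to 66 mm above the foot, then narrowing to about 34 mm at the cap, 90 mm tall, 0.1 kg. Loose, upright. Origin at the centre of the underside, z up
- spice_jar_a: small glass spice jar with a red screw cap, round, 45 mm across (body 42, cap 45), 106 mm tall, the cap being the top 21 mm, 0.11 kg; one of two alike which may take each other's place. Loose, upright. Origin at the centre of the underside, z up
- spice_jar_b: small glass spice jar with a red screw cap, round, 45 mm across (body 42, cap 45), 106 mm tall, the cap being the top 21 mm, 0.11 kg; one of two alike which may take each other's place. Loose, upright. Origin at the centre of the underside, z up
- jam_jar: jam jar: red contents, red lid, round, body 62 mm and lid 64 mm across, 97 mm tall, 0.36 kg. Loose, upright. Origin at the centre of the underside, z up
- honey_jar: honey jar: amber contents, grey lid, round, 71 mm across, 110 mm tall, 0.45 kg; not wanted in either caddy, a bystander that stands loose among the others. (Wall cupboards hang beyond the row, from z = 0.37 m up: fronts at x = 0.67 m, door handles at 0.64 m.) Origin at the centre of the underside, z up
Things that resemble listed ones, but are neither listed nor needed, are in the scene too. Leave any blue look-alike of the pepper_mill alone. Leave any blue look-alike of the spice_jar_b alone.

How it is judged:
At the end, for the whole second after the job is handed in: Mill in the supper caddy's middle well and jam in the breakfast caddy's wide well (within 12 mm along each caddy axis), shaker and one spice jar in the supper caddy's small wells, the other in the breakfast caddy's (11 mm); undersides 4 to 14 mm up, tilt under 0.12 rad, at rest; honey within 25 mm (x of pepper_mill in the frame of supper_caddy between -0.012 and 0.012 m and y of pepper_mill in the frame of supper_caddy between -0.012 and 0.012 m and z of pepper_mill in the frame of supper_caddy between 0.004 and 0.014 m and angle between each of pepper_mill, jam_jar's own z axis and vertical below 0.12 rad and x of jam_jar in the frame of breakfast_caddy between -0.05 and -0.026 m and y of jam_jar in the frame of breakfast_caddy between -0.012 and 0.012 m and z of jam_jar in the frame of breakfast_caddy between 0.004 and 0.014 m and (((x of salt_shaker in the frame of supper_caddy between -0.091 and -0.069 m and y of salt_shaker in the frame of supper_caddy between -0.011 and 0.011 m and z of salt_shaker in the frame of supper_caddy between 0.004 and 0.014 m and angle between salt_shaker's own z axis and vertical below 0.12 rad) and (x of spice_jar_a in the frame of supper_caddy between 0.069 and 0.091 m and y of spice_jar_a in the frame of supper_caddy between -0.011 and 0.011 m and z of spice_jar_a in the frame of supper_caddy between 0.004 and 0.014 m and angle between spice_jar_a's own z axis and vertical below 0.12 rad) and (x of spice_jar_b in the frame of breakfast_caddy between 0.035 and 0.057 m and y of spice_jar_b in the frame of breakfast_caddy between -0.011 and 0.011 m and z of spice_jar_b in the frame of breakfast_caddy between 0.004 and 0.014 m and angle between spice_jar_b's own z axis and vertical below 0.12 rad)) or ((x of salt_shaker in the frame of supper_caddy between 0.069 and 0.091 m and y of salt_shaker in the frame of supper_caddy between -0.011 and 0.011 m and z of salt_shaker in the frame of supper_caddy between 0.004 and 0.014 m and angle between salt_shaker's own z axis and vertical below 0.12 rad) and (x of spice_jar_a in the frame of supper_caddy between -0.091 and -0.069 m and y of spice_jar_a in the frame of supper_caddy between -0.011 and 0.011 m and z of spice_jar_a in the frame of supper_caddy between 0.004 and 0.014 m and angle between spice_jar_a's own z axis and vertical below 0.12 rad) and (x of spice_jar_b in the frame of breakfast_caddy between 0.035 and 0.057 m and y of spice_jar_b in the frame of breakfast_caddy between -0.011 and 0.011 m and z of spice_jar_b in the frame of breakfast_caddy between 0.004 and 0.014 m and angle between spice_jar_b's own z axis and vertical below 0.12 rad)) or ((x of salt_shaker in the frame of supper_caddy between -0.091 and -0.069 m and y of salt_shaker in the frame of supper_caddy between -0.011 and 0.011 m and z of salt_shaker in the frame of supper_caddy between 0.004 and 0.014 m and angle between salt_shaker's own z axis and vertical below 0.12 rad) and (x of spice_jar_b in the frame of supper_caddy between 0.069 and 0.091 m and y of spice_jar_b in the frame of supper_caddy between -0.011 and 0.011 m and z of spice_jar_b in the frame of supper_caddy between 0.004 and 0.014 m and angle between spice_jar_b's own z axis and vertical below 0.12 rad) and (x of spice_jar_a in the frame of breakfast_caddy between 0.035 and 0.057 m and y of spice_jar_a in the frame of breakfast_caddy between -0.011 and 0.011 m and z of spice_jar_a in the frame of breakfast_caddy between 0.004 and 0.014 m and angle between spice_jar_a's own z axis and vertical below 0.12 rad)) or ((x of salt_shaker in the frame of supper_caddy between 0.069 and 0.091 m and y of salt_shaker in the frame of supper_caddy between -0.011 and 0.011 m and z of salt_shaker in the frame of supper_caddy between 0.004 and 0.014 m and angle between salt_shaker's own z axis and vertical below 0.12 rad) and (x of spice_jar_b in the frame of supper_caddy between -0.091 and -0.069 m and y of spice_jar_b in the frame of supper_caddy between -0.011 and 0.011 m and z of spice_jar_b in the frame of supper_caddy between 0.004 and 0.014 m and angle between spice_jar_b's own z axis and vertical below 0.12 rad) and (x of spice_jar_a in the frame of breakfast_caddy between 0.035 and 0.057 m and y of spice_jar_a in the frame of breakfast_caddy between -0.011 and 0.011 m and z of spice_jar_a in the frame of breakfast_caddy between 0.004 and 0.014 m and angle between spice_jar_a's own z axis and vertical below 0.12 rad))) and linear speed of each of pepper_mill, salt_shaker, spice_jar_a, spice_jar_b, jam_jar below 0.02 m/s and distance of honey_jar from where it was at the start of the episode below 0.025 m); the robot touches nothing.
It fails at once if the honey jar is shifted by more than 25 mm (distance of honey_jar from where it was at the start of the episode above 0.025 m).
It fails at once if one of the things is knocked over (angle between any of pepper_mill, salt_shaker, spice_jar_a, spice_jar_b, jam_jar, honey_jar's own z axis and vertical above 0.8 rad).
It fails at once if a thing is dropped or rammed into a caddy (over 35 N between it and the caddy) (contact force between any of pepper_mill, salt_shaker, spice_jar_a, spice_jar_b, jam_jar and supper_caddy above 35 N or contact force between any of pepper_mill, salt_shaker, spice_jar_a, spice_jar_b, jam_jar and breakfast_caddy above 35 N).
It also fails if it takes over 126 s, if anything falls off the work surface, if the arm or the gripper's body presses on something with over 40 N, if the wrist force passes 120 N, or if a joint passes its speed limit or range.

## Working session

There is one attempt and no reset: what is moved stays moved. The work goes in short steps, Python scripts to look and compute and a tool call to move; the robot and the scene stay as the last step left them, time stands still between calls to the robot, and variables do not carry over. Pictures are saved under pics/ and viewed, at most 14 in all, crops included, and the job is handed in when it is done.

Besides the shell and the picture viewer there is one more tool, called after "Request:" in YAML: its name, and indented under it one key for each argument. play_rows: Moves the arm, as the interface text tells. Its arguments: {"type":"object","properties":{"series":{"type":"array"},"newtons":{"type":"number"}},"required":["series"]}

```bash
mkdir -p pics; cat > h.py <<'E'
import numpy as np, cv2
from cell import read_state, capture, bot, models
def proj(c,P):
    P=np.atleast_2d(P); E=np.array(c["extrinsics"]); q=P@E[:3,:3].T+E[:3,3]
    return np.c_[c["cx"]+c["fx"]*q[:,0]/-q[:,2], c["cy"]+c["fy"]*-q[:,1]/-q[:,2]]
def ray(c,uv,z):
    E=np.array(c["extrinsics"]); R=E[:3,:3]; o=-R.T@E[:3,3]
    d=R.T@np.array([(uv[0]-c["cx"])/c["fx"],-(uv[1]-c["cy"])/c["fy"],-1])
    return o+d*(z-o[2])/d[2]
def save(c,n): cv2.imwrite(f"pics/{n}.png",c["color"][:,:,::-1])
E
python3 - <<'E'
from h import *
s=read_state(); print(s); print(bot.pinch_z)
N=["supper_caddy","breakfast_caddy","pepper_mill","salt_shaker","spice_jar_a","jam_jar","honey_jar"]
for v in ["scene","top"]:
    c=capture(v); save(c,v+"0"); E=np.array(c["extrinsics"]); print(v,[k for k in c],c["fx"],c["cx"],c["cy"],(-E[:3,:3].T@E[:3,3]).round(3), (-E[2,:3]).round(3))
    for n in N:
        for d in models.pinpoint(c,n)[:4]:
            print(n,round(d["p"],2),np.round(d["at"]),ray(c,d["at"],0.0).round(3))
        print('   box',[(round(d["p"],2),np.round(d["box"]).tolist()) for d in models.spot_in(c,n)[:4]])
E
```

```text
{'time_s': 0.0, 'q': array([-1.34101372,  0.46834375, -0.01160163,  1.60363383,  0.00600843,
        1.07139844, -0.05629363]), 'joint_velocities': array([ 0.00051921, -0.00033261,  0.00192079,  0.00087409, -0.00028221,
       -0.00053976,  0.00042686]), 'joint_torque': array([ 8.85643362e-05, -5.20581579e+01, -1.22308181e-02, -2.43764055e+01,
       -5.66326431e-02,  1.69767591e-02,  1.44940486e-04]), 'position': array([0.17503046, 0.62537911, 0.21365782]), 'eef_rot': array([ 1.35995800e-01,  9.90709028e-01, -8.72873540e-04, -5.37388118e-05]), 'force': array([-0.6348901 ,  0.25520822,  0.00488501]), 'moment': array([ 0.02862418, -0.02204613, -0.0081931 ]), 'grip_force': 0.0, 'finger_gap': 1.0045395862695734}
0.0187
scene ['color', 'fx', 'fy', 'cx', 'cy', 'extrinsics', 'shot'] 581.1378306161928 331.0872198994574 244.7606586963882 [-0.051 -0.764  0.99 ] [ 0.42   0.549 -0.723]
supper_caddy 0.8 [362. 344.] [ 0.399 -0.27   0.   ]
   box [(0.92, [365.0, 343.0, 122.0, 118.0])]
breakfast_caddy 0.78 [226. 204.] [0.406 0.268 0.   ]
   box [(0.78, [228.0, 201.0, 76.0, 69.0])]
pepper_mill 0.95 
[... 1355 characters left out ...]
.608 0.297 0.   ]
   box [(0.9, [183.0, 212.0, 32.0, 40.0]), (0.73, [196.0, 178.0, 33.0, 44.0]), (0.4, [180.0, 264.0, 79.0, 54.0])]
salt_shaker 0.75 [268. 249.] [0.495 0.058 0.   ]
   box [(0.64, [266.0, 244.0, 17.0, 22.0]), (0.44, [182.0, 264.0, 84.0, 55.0])]
spice_jar_a 0.85 [436. 267.] [ 0.57  -0.383  0.   ]
spice_jar_a 0.78 [400. 275.] [ 0.523 -0.297  0.   ]
spice_jar_a 0.65 [354. 270.] [ 0.503 -0.178  0.   ]
   box [(0.64, [354.0, 262.0, 18.0, 25.0]), (0.64, [443.0, 263.0, 29.0, 31.0]), (0.58, [405.0, 272.0, 28.0, 30.0])]
jam_jar 0.7 [226. 233.] [0.509 0.183 0.   ]
   box [(0.89, [222.0, 225.0, 31.0, 37.0]), (0.53, [358.0, 263.0, 18.0, 29.0])]
   box [(0.58, [309.0, 255.0, 28.0, 34.0])]
```

View pics/scene0.png

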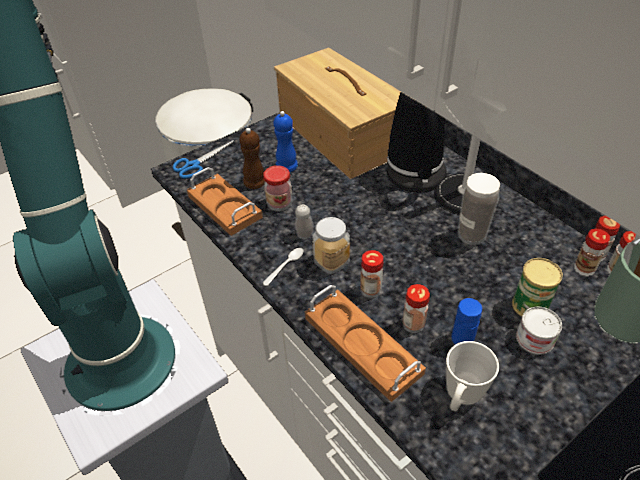

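View pics/top0.png

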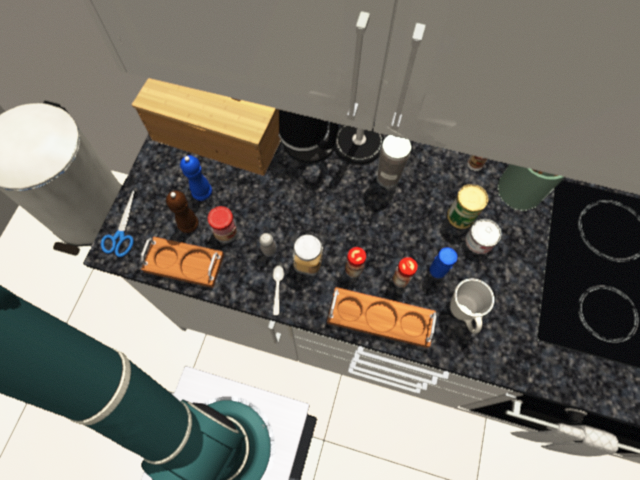

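The scene view shows the brown mill (250,160) with its blue look-alike behind it (286,142). Next come the jam (277,189), salt (304,219) and honey (330,245), the red-capped spice jars (371,273) and (416,308), and the blue look-alike jar (468,320). The caddies are at (226,203) and (365,343). Next I'll refine the positions by fitting silhouettes in both views.

```bash
cat > fit.py <<'E'
from h import *
from scipy.optimize import minimize
t=np.linspace(0,2*np.pi,40,endpoint=False)
PR={"pepper_mill":[(0,.029),(.02,.029),(.05,.021),(.09,.02),(.118,.02),(.123,.025),(.159,.025),(.162,.01),(.17,.008)],
"salt_shaker":[(0,.022),(.066,.022),(.082,.017),(.09,.008)],
"spice_jar_a":[(0,.021),(.083,.021),(.085,.0225),(.106,.0225)],
"jam_jar":[(0,.031),(.08,.031),(.082,.032),(.097,.032)],
"honey_jar":[(0,.0355),(.11,.0355)]}
S=4
def poly(img,p):
    h=cv2.convexHull(p.astype(np.float32)); cv2.fillConvexPoly(img,np.round(h*S*16).astype(np.int32),1,shift=4)
def render(c,n,p,off):
    u0,v0=off; im=np.zeros((160*S,160*S),np.uint8)
    if n in PR:
        ds=[proj(c,np.c_[p[0]+r*np.cos(t),p[1]+r*np.sin(t),np.full(40,z)])-off+.5 for z,r in PR[n]]
        for a,b in zip(ds,ds[1:]): poly(im,np.r_[a,b])
    else:
        l,w=(.256,.09) if n[0]=='s' else (.192,.094)
        ca,sa=np.cos(p[2]),np.sin(p[2]); P=[]
        for sx in(-1,1):
            for sy in(-1,1):
                for z in(0,.024):
                    a,b=sx*l/2,sy*w/2; P.append([p[0]+ca*a-sa*b,p[1]+sa*a+ca*b,z])
        poly(im,proj(c,np.array(P))-off+.5)
    return cv2.resize(im.astype(np.float32),(160,160),interpolation=cv2.INTER_AREA)
def fit(views,n,p0):
    """views: list of (capture, mask)"""
    z=PR[n][-1][0]/2 if n in PR else .012
    jobs=[]
    for c,m in views:
        off=np.round(proj(c,[p0[0],p0[1],z])[0])-80
        M=np.zeros((160,160),np.float32); 
        u,v=off.astype(int); pad=np.pad(m.astype(np.float32),160); M=pad[v+160:v+320,u+160:u+320]
        jobs.append((c,M,off))
    def cost(p):
        return sum(1-np.minimum(R,M).sum()/np.maximum(R,M).sum() for c,M,off in jobs for R in [render(c,n,p,off)])
    p0=np.array(p0,float); sim=np.vstack([p0]+[p0+d for d in np.diag([.012,.012,.08][:len(p0)])])
    r=minimize(cost,p0,method="Nelder-Mead",options=dict(initial_simplex=sim,xatol=1e-4,fatol=1e-5)); return r.x,r.fun
def best_mask(c,n,p,z):
    uv=proj(c,[p[0],p[1],z])[0]; L=[d for d in models.cut_out(c,n) if np.hypot(*(np.array(d["box"][:2])-uv))<16]
    return L[0]["pixels"] if L else None
E
cat > m0.py <<'E'
from fit import *
G=[("pepper_mill",(.508,.288)),("salt_shaker",(.498,.06)),("spice_jar_a",(.503,-.175)),("spice_jar_a",(.512,-.299)),("jam_jar",(.51,.185)),("honey_jar",(.489,-.05)),("supper_caddy",(.4,-.272,1.5)),("breakfast_caddy",(.4,.265,1.5))]
C=[capture("scene"),capture("top")]
for n,p in G:
    z=PR[n][-1][0]/2 if n in PR else .02
    V=[(c,best_mask(c,n,p,z)) for c in C]
    if len(p)==3: # wood colour
        V=[]
        for c in C:
            hsv=cv2.cvtColor(c["color"],cv2.COLOR_RGB2HSV); m=cv2.inRange(hsv,(4,140,60),(16,255,255))
            k,lab,st,ce=cv2.connectedComponentsWithStats(cv2.morphologyEx(m,cv2.MORPH_CLOSE,np.ones((5,5))))
            i=lab[tuple(np.round(proj(c,[p[0],p[1],.024])[0])[::-1].astype(int))]; V.append((c,lab==i if i else None))
    V=[(c,m) for c,m in V if m is not None]
    out=[fit(V,n,p)]+[fit([v],n,p) for v in V]
    print(n,len(V),*[(x.round(4).tolist(),round(f,3)) for x,f in out])
E
python3 m0.py
```

```text
pepper_mill 2 ([0.5073, 0.2911], np.float64(0.292)) ([0.5097, 0.2954], np.float64(0.13)) ([0.5059, 0.2897], np.float64(0.156))
salt_shaker 2 ([0.4961, 0.0563], np.float64(0.372)) ([0.4986, 0.06], np.float64(0.178)) ([0.4928, 0.0538], np.float64(0.18))
spice_jar_a 2 ([0.5023, -0.176], np.float64(0.202)) ([0.5068, -0.173], np.float64(0.084)) ([0.5018, -0.1767], np.float64(0.077))
spice_jar_a 2 ([0.511, -0.3013], np.float64(0.2)) ([0.512, -0.3006], np.float64(0.085)) ([0.508, -0.3008], np.float64(0.102))
jam_jar 2 ([0.5107, 0.1834], np.float64(0.165)) ([0.513, 0.1857], np.float64(0.073)) ([0.5086, 0.1817], np.float64(0.056))
honey_jar 2 ([0.4874, -0.0558], np.float64(0.261)) ([0.4905, -0.0557], np.float64(0.137)) ([0.4846, -0.0563], np.float64(0.106))
supper_caddy 2 ([0.3977, -0.2718, 1.6073], np.float64(0.11)) ([0.3981, -0.2714, 1.6118], np.float64(0.034)) ([0.3972, -0.2722, 1.6065], np.float64(0.072))
breakfast_caddy 2 ([0.3965, 0.2615, 1.628], np.float64(0.096)) ([0.3968, 0.2624, 1.6256], np.float64(0.037)) ([0.3962, 0.2609, 1.6319], np.float64(0.056))
```

Request:
play_rows:
  series:
    - [0,0,0,-0.3,0,0,0.93]
    - [0,0,0,-0.3,0,0,0.93]
    - [0,0,0,-0.3,0,0,0.93]
    - [0,0,0,-0.3,0,0,0.93]
    - [0,0,0,-0.3,0,0,0.93]
    - [0,0,0,-0.3,0,0,0.93]
    - [0,0,0,-0.3,0,0,0.93]
    - [0,0,0,-0.3,0,0,0.93]
    - [0,0,0,-0.3,0,0,0.93]
    - [0,0,0,-0.3,0,0,0.93]
    - [0,0,0,0,0,0,0]
    - [0,0,0,0,0,0,0]
  newtons: 15

```text
time_s: 3.9
position: [0.175, 0.6258, 0.2893]
eef_rot: [0.707, 0.708, -0.0, 0.0]
force: [0.3, 0.6, -0.3]
finger_gap: 0.998
grip_force: 0.0
```

```bash
cat > go.py <<'E'
import sys
from h import *
from scipy.spatial.transform import Rotation as Rn
# usage: go.py x y z(TCP) -> units in tool axes + yaw units so that tool y = world +x
s=read_state(); R=Rn.from_quat(s["eef_rot"]); g=np.array([float(a) for a in sys.argv[1:4]])
T=Rn.from_matrix(np.array([[0,1,0],[1,0,0],[0,0,-1]]).astype(float))
print("t",round(s["time_s"],2),"pos",s["position"].round(4),"gap",round(s["finger_gap"]*92,1),"F",s["force"].round(1),"grip",round(s["grip_force"],1))
print("shift units",(R.inv().apply(g-s["position"])/.025).round(2),"turn units",(np.degrees((R.inv()*T).as_rotvec())/8).round(3),"q",s["q"].round(2))
E
python3 go.py .5107 .1834 .25
```

```text
t 3.9 pos [0.175  0.6258 0.2893] gap 91.8 F [ 0.3  0.6 -0.3] grip 0.0
shift units [-17.72  13.4    1.58] turn units [-0.001  0.003  0.012] q [-1.53  0.41  0.26  1.53 -0.11  1.21 -1.26]
```

Request:
play_rows:
  series:
    - [0.15,-0.98,0.74,0,0,0,0]
    - [0.15,-0.98,0.74,0,0,0,0]
    - [0.15,-0.98,0.74,0,0,0,0]
    - [0.15,-0.98,0.74,0,0,0,0]
    - [0.15,-0.98,0.74,0,0,0,0]
    - [0.15,-0.98,0.74,0,0,0,0]
    - [0.15,-0.98,0.74,0,0,0,0]
    - [0.15,-0.98,0.74,0,0,0,0]
    - [0.15,-0.98,0.74,0,0,0,0]
    - [0.15,-0.98,0.74,0,0,0,0]
    - [0.15,-0.98,0.74,0,0,0,0]
    - [0.15,-0.98,0.74,0,0,0,0]
    - [0.15,-0.98,0.74,0,0,0,0]
    - [0.15,-0.98,0.74,0,0,0,0]
    - [0.15,-0.98,0.74,0,0,0,0]
    - [0.15,-0.98,0.74,0,0,0,0]
    - [0.15,-0.98,0.74,0,0,0,0]
    - [0.15,-0.98,0.74,0,0,0,0]
    - [0.15,0,0,0,0,0,0]
    - [0.15,0,0,0,0,0,0]

```text
time_s: 6.4
position: [0.5073, 0.1854, 0.2893]
eef_rot: [0.707, 0.707, -0.0, -0.0]
force: [0.1, 0.3, 0.7]
finger_gap: 0.846
grip_force: 0.0
```

```bash
python3 go.py .5107 .1834 .056; python3 - <<'E'
from fit import *
c=capture("scene"); save(c,"a"); 
E
```

```text
t 6.4 pos [0.5073 0.1854 0.2893] gap 77.9 F [0.1 0.3 0.7] grip 0.0
shift units [-0.08  0.14  9.33] turn units [-0.006 -0.002  0.006] q [-0.88  0.22  0.56  1.82 -0.13  1.14 -0.28]
```

View pics/a.png

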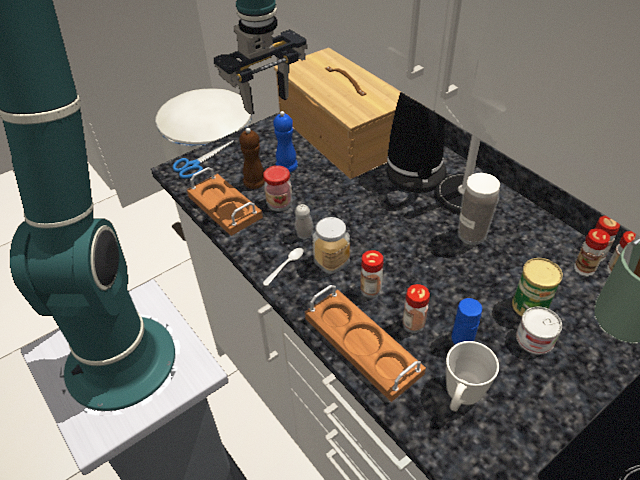

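The gripper hangs at (258,85), above the jam jar at (277,189), and the row is undisturbed. Now I'll descend onto the jam and grip it.

Request:
play_rows:
  series:
    - [0.15,-0.08,0.14,0.8,0,0,0]
    - [0.15,0,0,0.8,0,0,0]
    - [0.15,0,0,0.8,0,0,0]
    - [0.15,0,0,0.8,0,0,0]
    - [0.15,0,0,0.8,0,0,0]
    - [0.15,0,0,0.8,0,0,0]
    - [0.15,0,0,0.8,0,0,0]
    - [0.15,0,0,0.7,0,0,0]
    - [0.15,0,0,0.6,0,0,0]
    - [0.15,0,0,0.6,0,0,0]
    - [0.15,0,0,0.6,0,0,0]
    - [0.15,0,0,0.5,0,0,0]
    - [0.15,0,0,0.5,0,0,0]
    - [0.15,0,0,0,0,0,0]
    - [0.35,0,0,0,0,0,0]
    - [0.5,0,0,0,0,0,0]
    - [0.5,0,0,0,0,0,0]
    - [0.5,0,0,0,0,0,0]
    - [0.5,0,0,0,0,0,0]
  newtons: 20

```text
time_s: 8.82
position: [0.512, 0.1829, 0.0626]
eef_rot: [0.707, 0.707, 0.001, 0.0]
force: [1.0, 0.4, 2.8]
finger_gap: 0.687
grip_force: 20.0
```

```bash
python3 go.py .3987 .2236 .156
```

```text
t 8.82 pos [0.512  0.1829 0.0626] gap 63.2 F [1.  0.4 2.8] grip 20.0
shift units [ 1.63 -4.53 -3.74] turn units [ 0.008 -0.003 -0.004] q [-0.76  0.53  0.44  2.   -0.35  0.69 -0.09]
```

Request:
play_rows:
  series:
    - [0.5,0,0,-0.3,0,0,0]
    - [0.5,0,0,-0.6,0,0,0]
    - [0.5,0,0,-0.9,0,0,0]
    - [0.5,0,0,-0.9,0,0,0]
    - [0.5,0,0,-0.9,0,0,0]
    - [0.5,0,0,-0.4,0,0,0]
    - [0.5,0.2,-0.55,0,0,0,0]
    - [0.5,0.25,-0.7,0,0,0,0]
    - [0.5,0.25,-0.7,0,0,0,0]
    - [0.5,0.25,-0.7,0,0,0,0]
    - [0.5,0.25,-0.7,0,0,0,0]
    - [0.5,0.25,-0.7,0,0,0,0]
    - [0.5,0.18,-0.48,0,0,0,0]
    - [0.5,0,0,0,0,0,0]
    - [0.5,0,0,0,0,0,0]

```text
time_s: 10.7
position: [0.3987, 0.2235, 0.1622]
eef_rot: [0.707, 0.707, 0.0, 0.0]
force: [1.1, 0.2, -3.5]
finger_gap: 0.685
grip_force: 20.0
```

```bash
python3 go.py .3987 .2236 .0726
```

```text
t 10.7 pos [0.3987 0.2235 0.1622] gap 63.0 F [ 1.1  0.2 -3.5] grip 20.0
shift units [ 0.   -0.    3.58] turn units [ 0.005 -0.    -0.006] q [-1.03  0.22  0.51  2.14 -0.15  0.82 -0.43]
```

Request:
play_rows:
  series:
    - [0.5,0,0,0.5,0,0,0]
    - [0.5,0,0,0.6,0,0,0]
    - [0.5,0,0,0.6,0,0,0]
    - [0.5,0,0,0.6,0,0,0]
    - [0.5,0,0,0.5,0,0,0]
    - [0.5,0,0,0.3,0,0,0]
    - [0.5,0,0,0.2,0,0,0]
    - [0.5,0,0,0.1,0,0,0]
    - [0.5,0,0,0.1,0,0,0]
    - [0.5,0,0,0.05,0,0,0]
    - [0.5,0,0,0,0,0,0]
    - [0.5,0,0,0,0,0,0]

```text
time_s: 12.2
position: [0.3983, 0.2237, 0.0735]
eef_rot: [0.707, 0.707, 0.0, 0.0]
force: [-0.6, -0.2, -3.6]
finger_gap: 0.682
grip_force: 20.0
```

Request:
play_rows:
  series:
    - [0.5,0,0,0.05,0,0,0]
    - [0.5,0,0,0.04,0,0,0]
    - [0.5,0,0,0,0,0,0]
    - [0.5,0,0,0,0,0,0]

```text
time_s: 12.7
position: [0.3983, 0.2236, 0.0715]
eef_rot: [0.707, 0.707, 0.0, -0.0]
force: [-2.9, -1.7, 6.7]
finger_gap: 0.684
grip_force: 20.0
```

Request:
play_rows:
  series:
    - [0.3,0,0,0,0,0,0]
    - [0.13,0,0,0,0,0,0]
    - [0.13,0,0,0,0,0,0]
    - [0.13,0,0,-0.3,0,0,0]
    - [0.13,0,0,-0.6,0,0,0]
    - [0.13,0,0,-0.8,0,0,0]
    - [0.13,0,0,-0.8,0,0,0]
    - [0.13,0,0,-0.7,0,0,0]
    - [0.13,-0.6,0.4,0,0,0,0]
    - [0.13,-0.9,0.5,0,0,0,0]
    - [0.13,-0.9,0.5,0,0,0,0]
    - [0.13,-0.9,0.5,0,0,0,0]
    - [0.13,-0.9,0.5,0,0,0,0]
    - [0.13,-0.9,0.5,0,0,0,0]
    - [0.13,-0.9,0.5,0,0,0,0]
    - [0.13,-0.7,0.5,0,0,0,0]
    - [0.13,0,0,0,0,0,0]
    - [0.13,0,0,0,0,0,0]

```text
time_s: 14.95
position: [0.4951, 0.0568, 0.1514]
eef_rot: [0.707, 0.707, 0.0, -0.0]
force: [-0.6, 0.1, 1.1]
finger_gap: 0.867
grip_force: 0.0
```

```bash
python3 go.py .4965 .057 .031; python3 - <<'E'
from fit import *
c=capture("scene"); save(c,"b"); m=best_mask(c,"jam_jar",(.3987,.2236),.057); print(fit([(c,m)],"jam_jar",(.3987,.2236)) if m is not None else None)
E
```

```text
t 14.95 pos [0.4951 0.0568 0.1514] gap 79.8 F [-0.6  0.1  1.1] grip 0.0
shift units [0.   0.06 4.82] turn units [-0.001 -0.005  0.001] q [-0.67  0.32  0.59  2.06 -0.24  0.83  0.05]
(array([0.40387114, 0.23689527]), np.float64(0.08725965023040771))
```

View pics/b.png

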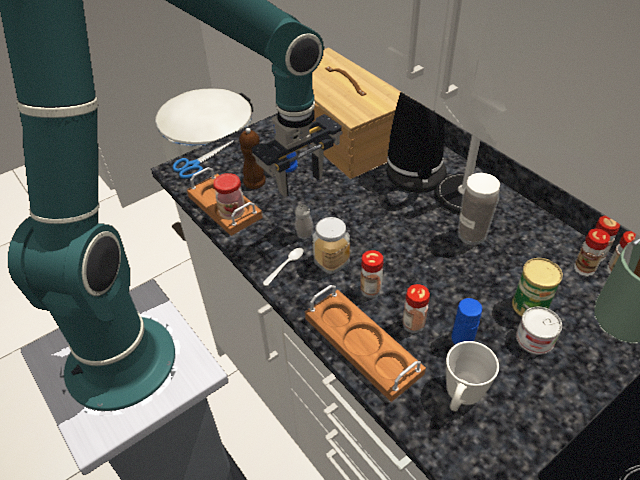

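The jam jar sits in the wide well at (228,196), and the gripper is above the salt. Next I'll grip the salt.

Request:
play_rows:
  series:
    - [0.13,0,0.06,0.7,0,0,0]
    - [0.13,0,0,0.7,0,0,0]
    - [0.13,0,0,0.7,0,0,0]
    - [0.13,0,0,0.7,0,0,0]
    - [0.13,0,0,0.7,0,0,0]
    - [0.13,0,0,0.6,0,0,0]
    - [0.13,0,0,0.4,0,0,0]
    - [0.13,0,0,0.3,0,0,0]
    - [0.13,0,0,0,0,0,0]
    - [0.35,0,0,0,0,0,0]
    - [0.45,0,0,0,0,0,0]
    - [0.55,0,0,0,0,0,0]
    - [0.7,0,0,0,0,0,0]
    - [0.7,0,0,0,0,0,0]
    - [0.7,0,0,0,0,0,0]
    - [0.7,0,0,0,0,0,0]
  newtons: 12

```text
time_s: 17.05
position: [0.4969, 0.0562, 0.0312]
eef_rot: [0.707, 0.707, -0.0, -0.0]
force: [-1.5, 0.6, 3.1]
finger_gap: 0.444
grip_force: 12.0
```

```bash
python3 go.py .3948 -.1919 .158
```

```text
t 17.05 pos [0.4969 0.0562 0.0312] gap 40.9 F [-1.5  0.6  3.1] grip 12.0
shift units [-9.92 -4.08 -5.07] turn units [-0.002 -0.002 -0.004] q [-0.55  0.53  0.46  2.11 -0.42  0.59  0.21]
```

```bash
python3 - <<'E'
from h import *
c=capture("top"); u,v=proj(c,[.497,.0562,.05])[0].astype(int); d=capture("scene"); a,b=proj(d,[.497,.0562,.05])[0].astype(int); print(u,v,a,b)
f=lambda c,u,v:cv2.resize(c["color"][v-45:v+45,u-45:u+45],(400,400),interpolation=cv2.INTER_CUBIC)
cv2.imwrite("pics/c.png",np.hstack([f(c,u,v),f(d,a,b)])[:,:,::-1])
E
```

```text
266 241 303 218
```

View pics/c.png

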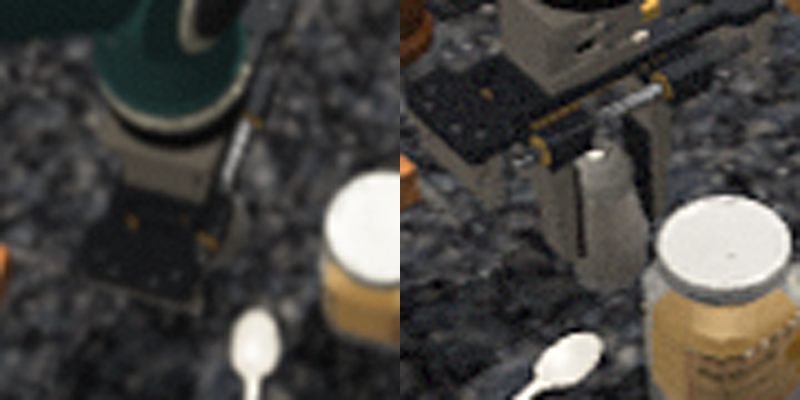

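```bash
python3 - <<'E'
from fit import *
for v in("scene","top"):
    c=capture(v)
    for p in[(.497,.057),(.497,.050),(.497,.045)]:
        off=np.round(proj(c,[p[0],p[1],.045])[0])-80; m=render(c,"salt_shaker",p,off)>.5; y,x=np.where(m); print(v,p,x.min()+off[0],x.max()+off[0],y.min()+off[1],y.max()+off[1])
    for d in models.cut_out(c,"salt_shaker")[:2]:
        y,x=np.where(d["pixels"]); print(' now',round(d["p"],2),x.min(),x.max(),y.min(),y.max(),len(x))
    im=cv2.imread(f"pics/{v}0.png")[:,:,::-1].copy(); b=(304,219) if v=="scene" else (267,244)
    cr=im[b[1]-26:b[1]+26,b[0]-26:b[0]+26]; cv2.imwrite(f"pics/s_{v}.png",cv2.resize(cr,(400,400),interpolation=cv2.INTER_CUBIC)[:,:,::-1])
a=[cv2.imread(f"pics/s_{v}.png") for v in("scene","top")]; cv2.imwrite("pics/d.png",np.hstack(a))
E
```

```text
scene (0.497, 0.057) 294.0 313.0 204.0 239.0
scene (0.497, 0.05) 296.0 315.0 205.0 241.0
scene (0.497, 0.045) 297.0 316.0 207.0 242.0
 now 0.68 298 313 205 238 409
 now 0.36 305 425 285 400 5861
top (0.497, 0.057) 258.0 276.0 231.0 256.0
top (0.497, 0.05) 261.0 279.0 232.0 257.0
top (0.497, 0.045) 263.0 280.0 232.0 257.0
 now 0.54 269 276 242 256 76
```

View pics/d.png

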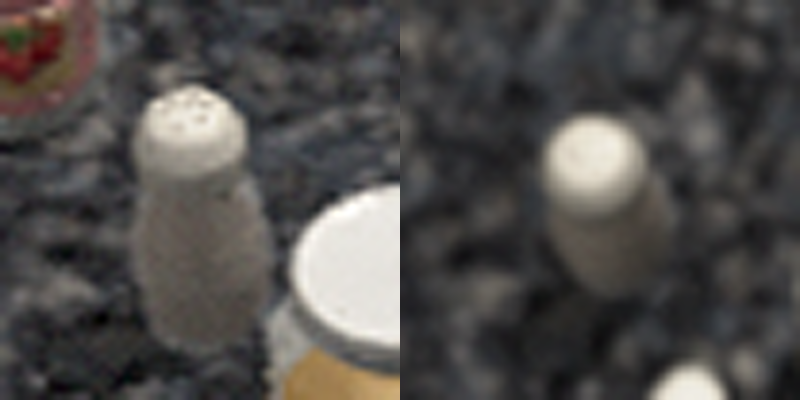

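The earlier crop shows the shaker has a slight barrel shape, with its foot at row 238. That matches the fit, so the 41 mm gap is a centred grip. I'll lift it and carry it to the supper caddy's +80 well.

Request:
play_rows:
  series:
    - [0.7,0,0,-0.3,0,0,0]
    - [0.7,0,0,-0.6,0,0,0]
    - [0.7,0,0,-0.9,0,0,0]
    - [0.7,0,0,-0.9,0,0,0]
    - [0.7,0,0,-0.9,0,0,0]
    - [0.7,0,0,-0.9,0,0,0]
    - [0.7,0,-0.5,-0.7,0,0,0]
    - [0.7,-0.4,-0.7,-0.3,0,0,0]
    - [0.7,-0.7,-0.7,0,0,0,0]
    - [0.7,-0.8,-0.7,0,0,0,0]
    - [0.7,-0.9,-0.6,0,0,0,0]
    - [0.7,-0.9,-0.4,0,0,0,0]
    - [0.7,-0.9,-0.3,0,0,0,0]
    - [0.7,-0.9,-0.18,0,0,0,0]
    - [0.7,-0.9,0,0,0,0,0]
    - [0.7,-0.9,0,0,0,0,0]
    - [0.7,-0.9,0,0,0,0,0]
    - [0.7,-0.9,0,0,0,0,0]
    - [0.7,-0.8,0,0,0,0,0]
    - [0.7,0,0,0,0,0,0]

```text
time_s: 19.85
position: [0.3946, -0.1932, 0.169]
eef_rot: [0.709, 0.706, -0.0, 0.001]
force: [0.3, 0.3, -0.8]
finger_gap: 0.447
grip_force: 11.8
```

```bash
python3 go.py .3948 -.1919 .043; python3 - <<'E'
from h import *
c=capture("scene"); a,b=proj(c,[.395,-.192,.16])[0].astype(int)
cv2.imwrite("pics/e.png",cv2.resize(c["color"][b-60:b+90,a-75:a+75],(500,500),interpolation=cv2.INTER_CUBIC)[:,:,::-1])
E
```

```text
t 19.85 pos [ 0.3946 -0.1932  0.169 ] gap 41.1 F [ 0.3  0.3 -0.8] grip 11.8
shift units [0.05 0.01 5.04] turn units [ 0.005  0.006 -0.03 ] q [-0.33  0.2   0.81  2.18 -0.19  0.83  0.59]
```

View pics/e.png

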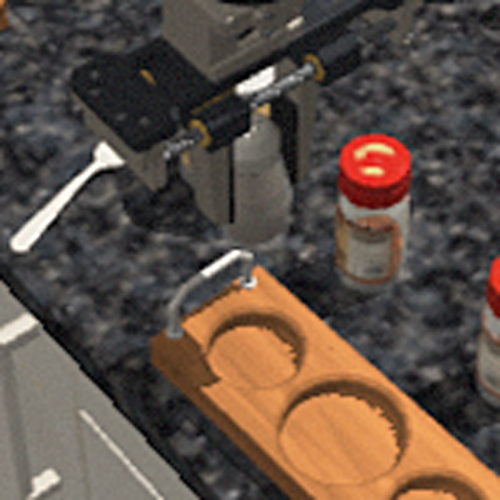

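The shaker hangs upright in the gripper above the left small well. I'll lower it.

Request:
play_rows:
  series:
    - [0.7,0.05,0,0.5,0,0,0]
    - [0.7,0,0,0.7,0,0,0]
    - [0.7,0,0,0.7,0,0,0]
    - [0.7,0,0,0.7,0,0,0]
    - [0.7,0,0,0.7,0,0,0]
    - [0.7,0,0,0.6,0,0,0]
    - [0.7,0,0,0.4,0,0,0]
    - [0.7,0,0,0.3,0,0,0]
    - [0.7,0,0,0.2,0,0,0]
    - [0.7,0,0,0.1,0,0,0]
    - [0.7,0,0,0.08,0,0,0]
    - [0.7,0,0,0.05,0,0,0]
    - [0.7,0,0,0.05,0,0,0]
    - [0.7,0,0,0,0,0,0]
    - [0.7,0,0,0,0,0,0]

```text
time_s: 21.78
position: [0.395, -0.1902, 0.0416]
eef_rot: [0.707, 0.707, 0.0, 0.0]
force: [0.2, 0.2, -1.5]
finger_gap: 0.442
grip_force: 11.8
```

Request:
play_rows:
  series:
    - [0.7,0,0,0.05,0,0,0]
    - [0.7,0,0,0.02,0,0,0]
    - [0.7,0,0,0,0,0,0]
    - [0.4,0,0,0,0,0,0]
    - [0.24,0,0,0,0,0,0]
    - [0.24,0,0,0,0,0,0]
    - [0.24,0,0,-0.3,0,0,0]
    - [0.24,0,0,-0.6,0,0,0]
    - [0.24,0,0,-0.9,0,0,0]
    - [0.24,0,0,-0.9,0,0,0]
    - [0.24,0,0,-0.9,0,0,0]
    - [0.24,0,0,-0.5,0,0,0]
    - [0.24,0.1,0.6,0,0,0,0]
    - [0.24,0.1,0.8,0,0,0,0]
    - [0.24,0.1,0.8,0,0,0,0]
    - [0.24,0.1,0.8,0,0,0,0]
    - [0.24,0.1,0.8,0,0,0,0]
    - [0.24,0.1,0.55,0,0,0,0]
    - [0.24,0,0,0,0,0,0]
    - [0.24,0,0,0,0,0,0]

```text
time_s: 24.28
position: [0.5029, -0.1754, 0.142]
eef_rot: [0.708, 0.707, -0.0, -0.0]
force: [-0.3, -0.1, 0.2]
finger_gap: 0.761
grip_force: 0.0
```

```bash
python3 go.py .5035 -.1755 .041;  python3 - <<'E'
from fit import *
for v in("scene","top"):
    c=capture(v)
    for n in("salt_shaker","spice_jar_a"): print(v,n,[(round(d["p"],2),ray(c,d["at"],0.009 if n[1]=='a' else 0).round(3).tolist()) for d in models.pinpoint(c,n)[:3]])
E
```

```text
t 24.27 pos [ 0.5029 -0.1754  0.142 ] gap 70.0 F [-0.3 -0.1  0.2] grip 0.0
shift units [-0.01  0.03  4.04] turn units [-0.008 -0.001 -0.008] q [-0.3   0.43  0.72  1.99 -0.37  0.86  0.62]
scene salt_shaker [(0.61, [0.397, -0.183, 0.009]), (0.56, [0.402, 0.236, 0.009])]
scene spice_jar_a [(0.82, [0.573, -0.386, 0.0]), (0.8, [0.498, -0.174, -0.0]), (0.69, [0.511, -0.299, -0.0])]
top salt_shaker [(0.68, [0.393, -0.19, 0.009])]
top spice_jar_a [(0.66, [0.574, -0.38, 0.0]), (0.59, [0.511, -0.293, 0.0]), (0.38, [0.501, -0.182, 0.0])]
```

Request:
play_rows:
  series:
    - [0.24,0,0,0.6,0,0,0]
    - [0.24,0,0,0.6,0,0,0]
    - [0.24,0,0,0.7,0,0,0]
    - [0.24,0,0,0.7,0,0,0]
    - [0.24,0,0,0.6,0,0,0]
    - [0.24,0,0,0.5,0,0,0]
    - [0.24,0,0,0.3,0,0,0]
    - [0.24,0,0,0,0,0,0]
    - [0.35,0,0,0,0,0,0]
    - [0.45,0,0,0,0,0,0]
    - [0.55,0,0,0,0,0,0]
    - [0.7,0,0,0,0,0,0]
    - [0.7,0,0,0,0,0,0]
    - [0.7,0,0,0,0,0,0]
    - [0.7,0,0,0,0,0,0]

```text
time_s: 26.45
position: [0.5041, -0.1753, 0.0427]
eef_rot: [0.707, 0.707, 0.0, 0.0]
force: [0.3, 0.5, 5.6]
finger_gap: 0.481
grip_force: 12.0
```

```bash
python3 go.py .3939 .3074 .19
```

```text
t 26.45 pos [ 0.5041 -0.1753  0.0427] gap 44.3 F [0.3 0.5 5.6] grip 12.0
shift units [19.3  -4.41 -5.9 ] turn units [ 0.005 -0.    -0.004] q [-0.2   0.59  0.6   2.03 -0.52  0.68  0.74]
```

Request:
play_rows:
  series:
    - [0.7,0,0,-0.3,0,0,0]
    - [0.7,0,0,-0.6,0,0,0]
    - [0.7,0,0,-0.9,0,0,0]
    - [0.7,0,0,-0.9,0,0,0]
    - [0.7,0,0,-0.9,0,0,0]
    - [0.7,0,0,-0.9,0,0,0]
    - [0.7,0,-0.4,-0.9,0,0,0]
    - [0.7,0.3,-0.5,-0.6,0,0,0]
    - [0.7,0.6,-0.5,0,0,0,0]
    - [0.7,0.9,-0.5,0,0,0,0]
    - [0.7,0.9,-0.5,0,0,0,0]
    - [0.7,0.9,-0.5,0,0,0,0]
    - [0.7,0.9,-0.5,0,0,0,0]
    - [0.7,0.9,-0.5,0,0,0,0]
    - [0.7,0.9,-0.51,0,0,0,0]
    - [0.7,0.9,0,0,0,0,0]
    - [0.7,0.9,0,0,0,0,0]
    - [0.7,0.9,0,0,0,0,0]
    - [0.7,0.9,0,0,0,0,0]
    - [0.7,0.9,0,0,0,0,0]

```text
time_s: 28.95
position: [0.3935, 0.0952, 0.1929]
eef_rot: [0.708, 0.707, 0.0, -0.0]
force: [0.1, -1.3, -1.3]
finger_gap: 0.486
grip_force: 12.0
```

Request:
play_rows:
  series:
    - [0.7,0.9,0,0,0,0,0]
    - [0.7,0.9,0,0,0,0,0]
    - [0.7,0.9,0,0,0,0,0]
    - [0.7,0.9,0,0,0,0,0]
    - [0.7,0.9,0,0,0,0,0]
    - [0.7,0.9,0,0,0,0,0]
    - [0.7,0.9,0,0,0,0,0]
    - [0.7,0.9,0,0,0,0,0]
    - [0.7,0.8,0,0,0,0,0]
    - [0.7,0.5,0,0,0,0,0]
    - [0.7,0,0,0,0,0,-0.8]
    - [0.7,0,0,0,0,0,-0.9]
    - [0.7,0,0,0,0,0,-0.9]
    - [0.7,0,0,0,0,0,-0.9]
    - [0.7,0,0,0,0,0,-0.9]
    - [0.7,0,0,0,0,0,0]
    - [0.7,0,0,0,0,0,0]

```text
time_s: 31.08
position: [0.3938, 0.3072, 0.1923]
eef_rot: [0.462, 0.887, -0.0, 0.0]
force: [-0.1, 0.0, -0.8]
finger_gap: 0.485
grip_force: 12.0
```

```bash
python3 go.py .3939 .3074 .0545; python3 - <<'E'
from h import *
c=capture("scene"); a,b=proj(c,[.394,.31,.12])[0].astype(int)
b=max(b,75);cv2.imwrite("pics/f.png",cv2.resize(c["color"][b-75:b+75,a-75:a+75],(500,500),interpolation=cv2.INTER_CUBIC)[:,:,::-1])
E
```

```text
t 31.07 pos [0.3938 0.3072 0.1923] gap 44.6 F [-0.1  0.  -0.8] grip 12.0
shift units [0.01 0.01 5.51] turn units [-0.000e+00  1.000e-03  4.378e+00] q [-1.04  0.24  0.36  2.01 -0.11  0.91 -0.01]
```

View pics/f.png

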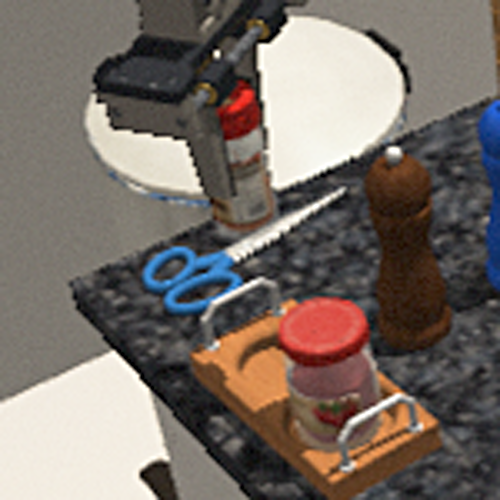

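The jar hangs upright at (245,160) in the crop, clear of the mill and the jam. I'll lower it.

Request:
play_rows:
  series:
    - [0.7,0,0,0.5,0,0,0]
    - [0.7,0,0,0.7,0,0,0]
    - [0.7,0,0,0.7,0,0,0]
    - [0.7,0,0,0.7,0,0,0]
    - [0.7,0,0,0.7,0,0,0]
    - [0.7,0,0,0.6,0,0,0]
    - [0.7,0,0,0.5,0,0,0]
    - [0.7,0,0,0.4,0,0,0]
    - [0.7,0,0,0.3,0,0,0]
    - [0.7,0,0,0.2,0,0,0]
    - [0.7,0,0,0.1,0,0,0]
    - [0.7,0,0,0.1,0,0,0]
    - [0.7,0,0,0.04,0,0,0]
    - [0.7,0,0,0,0,0,0]
    - [0.7,0,0,0,0,0,0]

```text
time_s: 33.0
position: [0.3938, 0.3074, 0.054]
eef_rot: [0.46, 0.888, 0.0, 0.0]
force: [-0.2, 0.5, -1.3]
finger_gap: 0.483
grip_force: 12.0
```

Request:
play_rows:
  series:
    - [0.7,0,0,0.04,0,0,0]
    - [0.7,0,0,0.04,0,0,0]
    - [0.7,0,0,0,0,0,0]
    - [0.7,0,0,0,0,0,0]

```text
time_s: 33.5
position: [0.3937, 0.3073, 0.0518]
eef_rot: [0.46, 0.888, -0.0, 0.0]
force: [0.1, -0.5, -1.2]
finger_gap: 0.483
grip_force: 12.0
```

Request:
play_rows:
  series:
    - [0.7,0,0,0.04,0,0,0]
    - [0.7,0,0,0.04,0,0,0]
    - [0.7,0,0,0,0,0,0]
    - [0.7,0,0,0,0,0,0]

```text
time_s: 34.0
position: [0.3939, 0.3075, 0.0513]
eef_rot: [0.461, 0.888, 0.0, -0.0]
force: [-3.5, -2.7, 14.8]
finger_gap: 0.483
grip_force: 12.0
```

Request:
play_rows:
  series:
    - [0.45,0,0,-0.03,0,0,0]
    - [0.4,0,0,0,0,0,0]
    - [0.38,0,0,0,0,0,0]
    - [0.38,0,0,-0.3,0,0,0]
    - [0.38,0,0,-0.6,0,0,0]
    - [0.38,0,0,-0.9,0,0,0]
    - [0.38,0,0,-0.9,0,0,0]
    - [0.38,0,0,-0.9,0,0,0]
    - [0.38,0,0,-0.9,0,0,0]
    - [0.24,0,0,-0.9,0,0,0]
    - [0.24,0,0,0,0,0,0.9]
    - [0.24,0,0,0,0,0,0.9]
    - [0.24,0,0,0,0,0,0.9]
    - [0.24,0,0,0,0,0,0.9]
    - [0.24,0,0,0,0,0,0.78]
    - [0.24,0,0,0,0,0,0]
    - [0.24,0,0,0,0,0,0]

```text
time_s: 36.12
position: [0.3938, 0.3074, 0.1861]
eef_rot: [0.706, 0.709, 0.0, -0.0]
force: [0.1, -1.3, 1.1]
finger_gap: 0.761
grip_force: 0.0
```

```bash
python3 go.py .5107 -.3005 .19;  python3 - <<'E'
from fit import *
for v in("scene","top"):
    c=capture(v)
    for n in("spice_jar_a","jam_jar","honey_jar"): print(v,n,[(round(d["p"],2),ray(c,d["at"],0.009 if n[0]!="h" else 0).round(3).tolist()) for d in models.pinpoint(c,n)[:4]])
print(ray(c,(473,303),.05))
E
```

```text
t 36.12 pos [0.3938 0.3074 0.1861] gap 70.0 F [ 0.1 -1.3  1.1] grip 0.0
shift units [-24.34   4.58  -0.17] turn units [ 0.003 -0.005  0.029] q [-1.13  0.26  0.47  2.02 -0.15  0.9  -0.58]
scene spice_jar_a [(0.87, [0.502, -0.298, 0.009]), (0.84, [0.562, -0.396, 0.009]), (0.8, [0.39, 0.315, 0.009])]
scene jam_jar [(0.75, [0.388, 0.225, 0.009])]
scene honey_jar [(0.93, [0.489, -0.058, 0.0])]
top spice_jar_a [(0.78, [0.396, 0.305, 0.009]), (0.77, [0.505, -0.296, 0.009]), (0.6, [0.573, -0.378, 0.009]), (0.52, [0.498, 0.284, 0.009])]
top jam_jar [(0.93, [0.397, 0.223, 0.009]), (0.29, [0.509, 0.284, 0.009])]
top honey_jar [(0.87, [0.498, -0.056, 0.0])]
[ 0.48223696 -0.4801425   0.05      ]
```

Request:
play_rows:
  series:
    - [0.24,-0.4,0,0,0,0,0.03]
    - [0.24,-0.8,0,0,0,0,0]
    - [0.24,-1,0,0,0,0,0]
    - [0.24,-1,0,0,0,0,0]
    - [0.24,-1,0,0,0,0,0]
    - [0.24,-1,0,0,0,0,0]
    - [0.24,-1,0,0,0,0,0]
    - [0.24,-1,0,0,0,0,0]
    - [0.24,-1,0,0,0,0,0]
    - [0.24,-1,0,0,0,0,0]
    - [0.24,-1,0,0,0,0,0]
    - [0.24,-1,0,0,0,0,0]
    - [0.24,-1,0,0,0,0,0]
    - [0.24,-1,0,0,0,0,0]
    - [0.24,-1,0,0,0,0,0]
    - [0.24,-1,0.3,0,0,0,0]
    - [0.24,-1,0.5,0,0,0,0]
    - [0.24,-1,0.5,0,0,0,0]
    - [0.24,-1,0.5,0,0,0,0]
    - [0.24,-1,0.5,0,0,0,0]

```text
time_s: 39.02
position: [0.4499, -0.1744, 0.1856]
eef_rot: [0.708, 0.706, 0.0, -0.0]
force: [0.1, 0.4, -0.0]
finger_gap: 0.759
grip_force: 0.0
```

Request:
play_rows:
  series:
    - [0.24,-1,0.5,0,0,0,0]
    - [0.24,-1,0.5,0,0,0,0]
    - [0.24,-1,0.5,0,0,0,0]
    - [0.24,-1,0.5,0,0,0,0]
    - [0.24,-0.7,0.2,0.3,0,0,0]
    - [0.24,-0.4,0.1,0.4,0,0,0]
    - [0.24,0,0,0.4,0,0,0]
    - [0.24,0,0,0.4,0,0,0]
    - [0.24,0,0,0,0,0,0]
    - [0.24,0,0,0,0,0,0]

```text
time_s: 40.28
position: [0.5078, -0.3, 0.1483]
eef_rot: [0.708, 0.707, 0.0, 0.0]
force: [0.0, 0.4, 0.5]
finger_gap: 0.759
grip_force: 0.0
```

```bash
python3 go.py .5107 -.3005 .041
```

```text
t 40.27 pos [ 0.5078 -0.3     0.1483] gap 69.8 F [0.  0.4 0.5] grip 0.0
shift units [-0.02  0.12  4.29] turn units [ 0.003 -0.001 -0.009] q [-0.09  0.53  0.76  1.85 -0.45  0.94  0.87]
```

Request:
play_rows:
  series:
    - [0.24,-0.02,0.12,0.6,0,0,0]
    - [0.24,0,0,0.7,0,0,0]
    - [0.24,0,0,0.7,0,0,0]
    - [0.24,0,0,0.7,0,0,0]
    - [0.24,0,0,0.7,0,0,0]
    - [0.24,0,0,0.5,0,0,0]
    - [0.24,0,0,0.3,0,0,0]
    - [0.24,0,0,0,0,0,0]
    - [0.35,0,0,0,0,0,0]
    - [0.45,0,0,0,0,0,0]
    - [0.55,0,0,0,0,0,0]
    - [0.7,0,0,0,0,0,0]
    - [0.7,0,0,0,0,0,0]
    - [0.7,0,0,0,0,0,0]
    - [0.7,0,0,0,0,0,0]

```text
time_s: 42.15
position: [0.511, -0.3011, 0.0435]
eef_rot: [0.708, 0.706, 0.0, 0.0]
force: [1.2, 0.0, 6.4]
finger_gap: 0.48
grip_force: 12.0
```

```bash
python3 go.py .4006 -.3517 .16
```

```text
t 42.15 pos [ 0.511  -0.3011  0.0435] gap 44.1 F [1.2 0.  6.4] grip 12.0
shift units [-2.03 -4.41 -4.66] turn units [ 0.007  0.002 -0.014] q [-0.01  0.68  0.65  1.89 -0.58  0.77  0.97]
```

Request:
play_rows:
  series:
    - [0.7,0,0,-0.3,0,0,0]
    - [0.7,0,0,-0.6,0,0,0]
    - [0.7,0,0,-0.9,0,0,0]
    - [0.7,0,0,-0.9,0,0,0]
    - [0.7,0,0,-0.9,0,0,0]
    - [0.7,0,0,-0.7,0,0,0]
    - [0.7,0,0,-0.3,0,0,0]
    - [0.7,-0.2,-0.5,0,0,0,0]
    - [0.7,-0.3,-0.7,0,0,0,0]
    - [0.7,-0.4,-0.8,0,0,0,0]
    - [0.7,-0.4,-0.8,0,0,0,0]
    - [0.7,-0.4,-0.8,0,0,0,0]
    - [0.7,-0.33,-0.5,0,0,0,0]
    - [0.7,0,-0.3,0,0,0,0]
    - [0.7,0,0,0,0,0,0]
    - [0.7,0,0,0,0,0,0]

```text
time_s: 44.15
position: [0.4012, -0.351, 0.1581]
eef_rot: [0.707, 0.707, 0.0, 0.0]
force: [0.2, -0.8, -1.0]
finger_gap: 0.482
grip_force: 12.0
```

```bash
python3 go.py .4006 -.3517 .054; python3 - <<'E'
from h import *
c=capture("scene"); a,b=proj(c,[.40,-.35,.12])[0].astype(int)
cv2.imwrite("pics/g.png",cv2.resize(c["color"][b-85:b+85,a-85:a+85],(500,500),interpolation=cv2.INTER_CUBIC)[:,:,::-1])
E
```

```text
t 44.15 pos [ 0.4012 -0.351   0.1581] gap 44.3 F [ 0.2 -0.8 -1. ] grip 12.0
shift units [-0.03 -0.03  4.16] turn units [ 0.002 -0.001 -0.005] q [ 0.01  0.42  0.81  1.98 -0.39  0.9   1.03]
```

View pics/g.png

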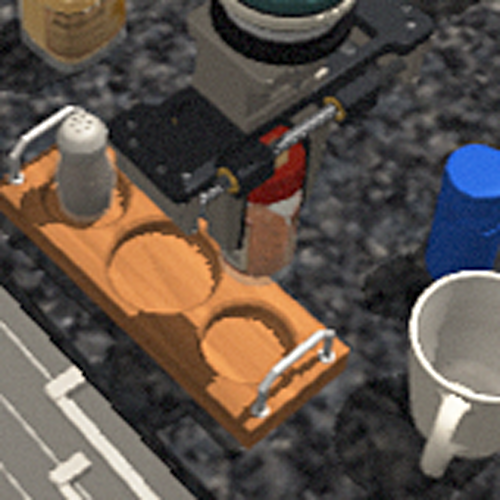

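The shaker stands upright in its well at (85,190). The jar is held upright above the right-hand small well, and the mug is clear. I'll lower the jar.

Request:
play_rows:
  series:
    - [0.7,-0.03,-0.03,0.5,0,0,0]
    - [0.7,0,0,0.7,0,0,0]
    - [0.7,0,0,0.7,0,0,0]
    - [0.7,0,0,0.6,0,0,0]
    - [0.7,0,0,0.5,0,0,0]
    - [0.7,0,0,0.4,0,0,0]
    - [0.7,0,0,0.3,0,0,0]
    - [0.7,0,0,0.2,0,0,0]
    - [0.7,0,0,0.1,0,0,0]
    - [0.7,0,0,0.1,0,0,0]
    - [0.7,0,0,0.06,0,0,0]
    - [0.7,0,0,0.04,0,0,0]
    - [0.7,0,0,0,0,0,0]
    - [0.7,0,0,0,0,0,0]

```text
time_s: 45.95
position: [0.3998, -0.3522, 0.0532]
eef_rot: [0.708, 0.706, 0.0, 0.0]
force: [-0.3, 0.4, -2.1]
finger_gap: 0.479
grip_force: 12.0
```

Request:
play_rows:
  series:
    - [0.7,0,0,0.04,0,0,0]
    - [0.7,0,0,0.02,0,0,0]
    - [0.7,0,0,0,0,0,0]

```text
time_s: 46.32
position: [0.3999, -0.3524, 0.0524]
eef_rot: [0.708, 0.706, 0.0, 0.0]
force: [-2.3, 2.5, 8.0]
finger_gap: 0.484
grip_force: 12.0
```

Request:
play_rows:
  series:
    - [0.5,0,0,-0.03,0,0,0]
    - [0.35,0,0,0,0,0,0]
    - [0.24,0,0,0,0,0,0]
    - [0.24,0,0,-0.3,0,0,0]
    - [0.24,0,0,-0.6,0,0,0]
    - [0.24,0,0,-0.9,0,0,0]
    - [0.24,0,0,-0.9,0,0,0]
    - [0.24,0,0,-0.9,0,0,0]
    - [0.24,0,0,-0.9,0,0,0]
    - [0.24,0,0,-0.9,0,0,0]
    - [0.24,0.4,0,-0.8,0,0,0]
    - [0.24,0.8,0,0,0,0,0]
    - [0.24,1,0,0,0,0,0]
    - [0.24,1,0,0,0,0,0]
    - [0.24,1,0,0,0,0,0]
    - [0.24,1,0,0,0,0,0]
    - [0.24,1,0,0,0,0,0]
    - [0.24,1,0,0,0,0,0]
    - [0.24,1,0,0,0,0,0]
    - [0.24,1,0,0,0,0,0]

```text
time_s: 48.82
position: [0.4001, -0.1217, 0.2081]
eef_rot: [0.708, 0.706, 0.001, 0.0]
force: [0.4, 0.3, 0.2]
finger_gap: 0.764
grip_force: 0.0
```

Request:
play_rows:
  series:
    - [0.24,1,0,0,0,0,0]
    - [0.24,1,0,0,0,0,0]
    - [0.24,1,0,0,0,0,0]
    - [0.24,1,0,0,0,0,0]
    - [0.24,1,0,0,0,0,0]
    - [0.24,1,0,0,0,0,0]
    - [0.24,1,0.4,0,0,0,0]
    - [0.24,1,0.5,0,0,0,0]
    - [0.24,1,0.5,0,0,0,0]
    - [0.24,1,0.5,0,0,0,0]
    - [0.24,1,0.5,0,0,0,0]
    - [0.24,1,0.5,0,0,0,0]
    - [0.24,1,0.5,0,0,0,0]
    - [0.24,0.8,0.5,0,0,0,0]
    - [0.24,0.5,0.3,0,0,0,0]
    - [0.24,0,0,0,0,0,0]
    - [0.24,0,0,0,0,0,0]

```text
time_s: 50.95
position: [0.5057, 0.2342, 0.2072]
eef_rot: [0.708, 0.706, -0.0, 0.0]
force: [-0.7, 0.0, -0.4]
finger_gap: 0.765
grip_force: 0.0
```

```bash
python3 go.py .508 .291 .122; python3 - <<'E'
from fit import *
o=[]
for v in("scene","top"):
    c=capture(v); a,b=proj(c,[.508,.291,.14])[0].astype(int); a=max(a,70); b=max(b,70)
    o.append(cv2.resize(c["color"][b-70:b+70,a-70:a+70],(400,400),interpolation=cv2.INTER_CUBIC))
    print(v,[(round(d["p"],2),ray(c,d["at"],0).round(3).tolist()) for d in models.pinpoint(c,"pepper_mill")[:3]])
cv2.imwrite("pics/i.png",np.hstack(o)[:,:,::-1])
E
```

```text
t 50.95 pos [0.5057 0.2342 0.2072] gap 70.4 F [-0.7  0.  -0.4] grip 0.0
shift units [2.27 0.09 3.41] turn units [-0.004  0.004 -0.021] q [-0.92  0.34  0.52  1.87 -0.2   0.99 -0.31]
scene [(0.97, [0.503, 0.295, 0.0]), (0.91, [0.617, 0.314, 0.0])]
top [(0.97, [0.513, 0.287, 0.0]), (0.89, [0.614, 0.29, 0.0])]
```

View pics/i.png

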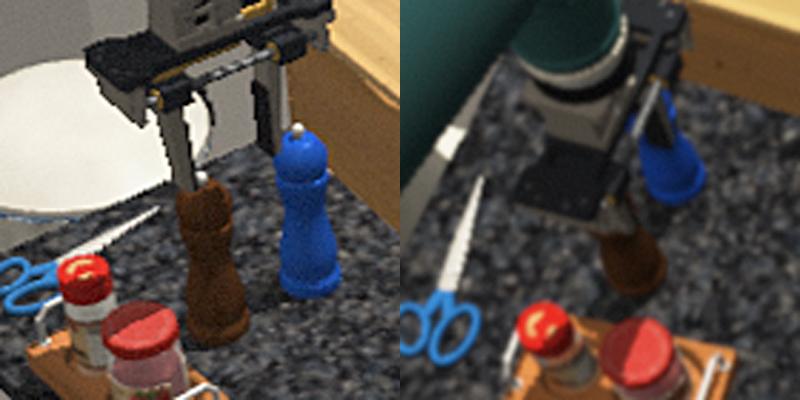

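The spice jar and the jam stand in the breakfast caddy. The mill is at (205,260) and the gripper is short of it in y by 57 mm. I'll finish the approach and grip the mill's head.

Request:
play_rows:
  series:
    - [0.24,0.7,0.09,0,0,0,0]
    - [0.24,0.8,0,0,0,0,0]
    - [0.24,0.77,0,0,0,0,0]
    - [0.24,0,0,0,0,0,0]
    - [0.24,0,0,0.5,0,0,0]
    - [0.24,0,0,0.6,0,0,0]
    - [0.24,0,0,0.6,0,0,0]
    - [0.24,0,0,0.6,0,0,0]
    - [0.24,0,0,0.5,0,0,0]
    - [0.24,0,0,0.4,0,0,0]
    - [0.24,0,0,0.2,0,0,0]
    - [0.24,0,0,0,0,0,0]
    - [0.35,0,0,0,0,0,0]
    - [0.45,0,0,0,0,0,0]
    - [0.55,0,0,0,0,0,0]
    - [0.65,0,0,0,0,0,0]
    - [0.65,0,0,0,0,0,0]
    - [0.65,0,0,0,0,0,0]
  newtons: 15

```text
time_s: 53.4
position: [0.5086, 0.292, 0.1227]
eef_rot: [0.708, 0.706, 0.0, 0.0]
force: [0.3, 0.0, 2.5]
finger_gap: 0.516
grip_force: 15.0
```

```bash
python3 go.py .3977 -.2718 .28
```

```text
t 53.4 pos [0.5086 0.292  0.1227] gap 47.5 F [0.3 0.  2.5] grip 15.0
shift units [-22.56  -4.39  -6.31] turn units [ 0.005 -0.003 -0.015] q [-0.93  0.5   0.46  1.86 -0.29  0.85 -0.33]
```

Request:
play_rows:
  series:
    - [0.65,0,0,-0.3,0,0,0]
    - [0.65,0,0,-0.6,0,0,0]
    - [0.65,0,0,-0.8,0,0,0]
    - [0.65,0,0,-0.8,0,0,0]
    - [0.65,0,0,-0.8,0,0,0]
    - [0.65,0,0,-0.8,0,0,0]
    - [0.65,0,0,-0.8,0,0,0]
    - [0.65,0,0,-0.8,0,0,0]
    - [0.65,0,0,-0.6,0,0,0]
    - [0.65,-0.3,-0.3,0,0,0,0]
    - [0.65,-0.5,-0.5,0,0,0,0]
    - [0.65,-0.7,-0.6,0,0,0,0]
    - [0.65,-0.8,-0.6,0,0,0,0]
    - [0.65,-0.8,-0.6,0,0,0,0]
    - [0.65,-0.8,-0.6,0,0,0,0]
    - [0.65,-0.8,-0.6,0,0,0,0]
    - [0.65,-0.8,-0.5,0,0,0,0]
    - [0.65,-0.8,-0.09,0,0,0,0]
    - [0.65,-0.8,0,0,0,0,0]
    - [0.65,-0.8,0,0,0,0,0]

```text
time_s: 55.9
position: [0.3984, 0.0931, 0.2798]
eef_rot: [0.708, 0.706, 0.0, 0.0]
force: [0.1, -0.5, -1.7]
finger_gap: 0.517
grip_force: 15.0
```

Request:
play_rows:
  series:
    - [0.65,-0.8,0,0,0,0,0]
    - [0.65,-0.8,0,0,0,0,0]
    - [0.65,-0.8,0,0,0,0,0]
    - [0.65,-0.8,0,0,0,0,0]
    - [0.65,-0.8,0,0,0,0,0]
    - [0.65,-0.8,0,0,0,0,0]
    - [0.65,-0.8,0,0,0,0,0]
    - [0.65,-0.8,0,0,0,0,0]
    - [0.65,-0.8,0,0,0,0,0]
    - [0.65,-0.8,0,0,0,0,0]
    - [0.65,-0.8,0,0,0,0,0]
    - [0.65,-0.8,0,0,0,0,0]
    - [0.65,-0.8,0,0,0,0,0]
    - [0.65,-0.8,0,0,0,0,0]
    - [0.65,-0.8,0,0,0,0,0]
    - [0.65,-0.8,0,0,0,0,0]
    - [0.65,-0.6,0,0,0,0,0]
    - [0.65,-0.4,0,0,0,0,0]
    - [0.65,0,0,0,0,0,0]
    - [0.65,0,0,0,0,0,0]

```text
time_s: 58.4
position: [0.3972, -0.2503, 0.2797]
eef_rot: [0.708, 0.706, -0.0, -0.0]
force: [0.8, -0.7, -1.6]
finger_gap: 0.515
grip_force: 15.0
```

```bash
python3 go.py .3977 -.2718 .1317; python3 - <<'E'
from fit import *
o=[]
for v in("scene","top"):
    c=capture(v); a,b=proj(c,[.3977,-.24,.14])[0].astype(int)
    o.append(cv2.resize(c["color"][b-90:b+90,a-90:a+90],(400,400),interpolation=cv2.INTER_CUBIC))
cv2.imwrite("pics/j.png",np.hstack(o)[:,:,::-1])
E
```

```text
t 58.4 pos [ 0.3972 -0.2503  0.2797] gap 47.4 F [ 0.8 -0.7 -1.6] grip 15.0
shift units [-0.86  0.02  5.92] turn units [-0.002 -0.002 -0.014] q [-0.56  0.11  1.16  2.   -0.11  1.1   0.64]
```

View pics/j.png

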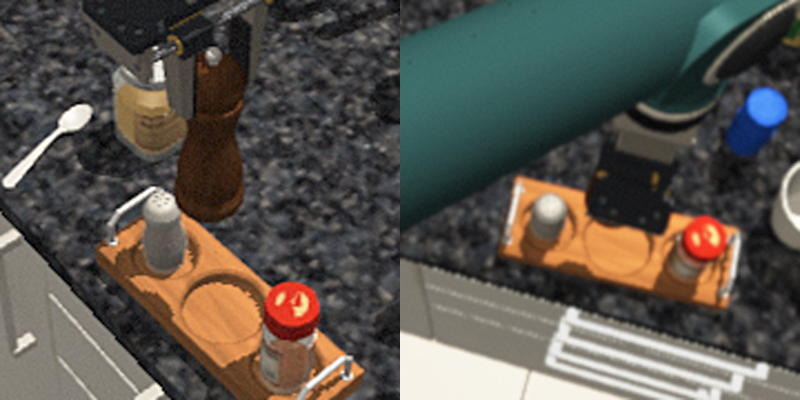

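Both supper small wells are filled. The mill is held above, 21 mm short in y. I'll move it over the well and check its tilt.

Request:
play_rows:
  series:
    - [0.65,-0.4,0.02,0.4,0,0,0]
    - [0.65,-0.46,0,0.5,0,0,0]
    - [0.65,0,0,0.5,0,0,0]
    - [0.65,0,0,0,0,0,0]
    - [0.65,0,0,0,0,0,0]

```text
time_s: 59.12
position: [0.3981, -0.2716, 0.2451]
eef_rot: [0.708, 0.707, 0.0, 0.0]
force: [-0.1, 0.3, -1.3]
finger_gap: 0.515
grip_force: 15.0
```

```bash
python3 go.py .3977 -.2718 .1317; python3 - <<'E'
from fit import *
s=read_state(); p=s["position"]; z0=p[2]-.1227
c=capture("scene"); L=models.cut_out(c,"pepper_mill")
uv=proj(c,[p[0],p[1],z0+.06])[0]
for d in L:
    if abs(d["box"][0]-uv[0])<30 and abs(d["box"][1]-uv[1])<40:
        m=d["pixels"]; print(d["p"],d["box"])
        for h in(0,.02,.04,.06,.08,.1,.12,.14,.165):
            u,v=proj(c,[p[0],p[1],z0+h])[0]; x=np.where(m[int(round(v))])[0]
            print(h,u.round(1),v.round(1),(x.min(),x.max(),(x.min()+x.max())/2) if len(x) else None)
        break
E
```

```text
t 59.12 pos [ 0.3981 -0.2716  0.2451] gap 47.3 F [-0.1  0.3 -1.3] grip 15.0
shift units [-0.01 -0.02  4.54] turn units [ 0.003 -0.001 -0.01 ] q [-0.45  0.22  1.13  2.02 -0.24  1.04  0.8 ]
0.59 [362.5, 282.1, 33.6, 74.4]
0 363.6 307.6 (np.int64(348), np.int64(376), np.float64(362.0))
0.02 363.8 301.0 (np.int64(348), np.int64(377), np.float64(362.5))
0.04 364.1 294.2 (np.int64(349), np.int64(377), np.float64(363.0))
0.06 364.4 287.2 (np.int64(351), np.int64(376), np.float64(363.5))
0.08 364.7 280.0 (np.int64(354), np.int64(375), np.float64(364.5))
0.1 365.0 272.5 (np.int64(359), np.int64(377), np.float64(368.0))
0.12 365.3 264.9 (np.int64(360), np.int64(379), np.float64(369.5))
0.14 365.6 257.0 (np.int64(361), np.int64(380), np.float64(370.5))
0.165 366.1 246.9 (np.int64(361), np.int64(374), np.float64(367.5))
```

Request:
play_rows:
  series:
    - [0.65,0,0,0.5,0,0,0]
    - [0.65,0,0,0.6,0,0,0]
    - [0.65,0,0,0.6,0,0,0]
    - [0.65,0,0,0.6,0,0,0]
    - [0.65,0,0,0.5,0,0,0]
    - [0.65,0,0,0.5,0,0,0]
    - [0.65,0,0,0.3,0,0,0]
    - [0.65,0,0,0.3,0,0,0]
    - [0.65,0,0,0.2,0,0,0]
    - [0.65,0,0,0.15,0,0,0]
    - [0.65,0,0,0.1,0,0,0]
    - [0.65,0,0,0.05,0,0,0]
    - [0.65,0,0,0.04,0,0,0]
    - [0.65,0,0,0,0,0,0]
    - [0.65,0,0,0,0,0,0]

```text
time_s: 61.1
position: [0.3979, -0.2719, 0.1339]
eef_rot: [0.708, 0.706, 0.0, 0.0]
force: [0.2, 0.2, -1.6]
finger_gap: 0.515
grip_force: 15.0
```

Request:
play_rows:
  series:
    - [0.65,0,0,0.05,0,0,0]
    - [0.65,0,0,0.04,0,0,0]
    - [0.65,0,0,0,0,0,0]
    - [0.65,0,0,0,0,0,0]

```text
time_s: 61.6
position: [0.398, -0.2721, 0.1317]
eef_rot: [0.708, 0.706, 0.0, 0.0]
force: [-0.4, -0.3, -0.0]
finger_gap: 0.516
grip_force: 15.0
```

Contact is starting. I'll lower it another half millimetre, release and retreat.

Request:
play_rows:
  series:
    - [0.65,0,0,0.02,0,0,0]
    - [0.65,0,0,0,0,0,0]
    - [0.5,0,0,0,0,0,0]
    - [0.4,0,0,0,0,0,0]
    - [0.3,0,0,0,0,0,0]
    - [0.25,0,0,0,0,0,0]
    - [0.25,0,0,-0.2,0,0,0]
    - [0.25,0,0,-0.5,0,0,0]
    - [0.25,0,0,-0.8,0,0,0]
    - [0.25,0,0,-0.8,0,0,0]
    - [0.25,0,0,-0.8,0,0,0]
    - [0.25,0,0,-0.8,0,0,0]
    - [0.25,0.9,0,-0.5,0,0,0]
    - [0.25,0.9,0,0,0,0,0]
    - [0.25,0.9,0,0,0,0,0]
    - [0.25,0.9,0,0,0,0,0]
    - [0.25,0.9,0,0,0,0,0]
    - [0.25,0.9,0,0,0,0,0]
    - [0.25,0.9,0,0,0,0,0]
    - [0.25,0.9,0,0,0,0,0]

```text
time_s: 64.1
position: [0.3983, -0.0915, 0.2417]
eef_rot: [0.708, 0.706, 0.001, 0.0]
force: [0.5, -0.5, -0.1]
finger_gap: 0.751
grip_force: 0.0
```

```bash
python3 - <<'E'
from fit import *
ca=dict(s=(.3977,-.2718,1.6073),b=(.3965,.2615,1.628))
for v in("scene","top"):
    c=capture(v); save(c,"z"+v)
    for n in("pepper_mill","salt_shaker","spice_jar_a","jam_jar","honey_jar"):
        for d in models.pinpoint(c,n)[:4]:
            p=ray(c,d["at"],.009 if n[0]!='h' else 0)[:2]
            for k,(x,y,a) in ca.items():
                e=p-[x,y]; l=np.array([np.cos(a)*e[0]+np.sin(a)*e[1],-np.sin(a)*e[0]+np.cos(a)*e[1]])
                if abs(l[1])<.03 and abs(l[0])<.12: print(v,n,round(d["p"],2),k,(l*1000).round(0))
            if n[0]=='h': print(v,n,p.round(3))
E
```

```text
scene pepper_mill 0.66 s [5. 2.]
scene salt_shaker 0.55 s [94. -3.]
scene spice_jar_a 0.86 s [-74.  -4.]
scene spice_jar_a 0.59 b [50.  0.]
scene jam_jar 0.96 b [-27.  -1.]
scene honey_jar [ 0.489 -0.061]
top pepper_mill 0.93 s [-10.  -0.]
top salt_shaker 0.88 s [82. -3.]
top spice_jar_a 0.81 b [45. -1.]
top spice_jar_a 0.75 s [-76.  -2.]
top jam_jar 0.78 b [-42.  10.]
```

View pics/zscene.png

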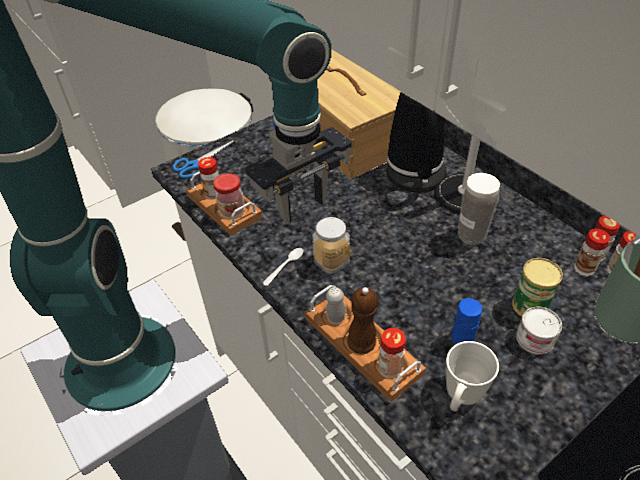

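All five things stand upright in their wells and the honey hasn't moved. I'll make one silhouette check of the offsets, mainly for the shaker.

```bash
python3 - <<'E'
import fit
from fit import *
for n in PR: PR[n]=[(z+.009,r) for z,r in PR[n]]
PR["salt_shaker"]=[(.009,.018),(.029,.021),(.049,.022),(.069,.020),(.077,.016),(.092,.016),(.099,.009)]
ca=dict(s=(.3977,-.2718,1.6073),b=(.3965,.2615,1.628))
T=[("pepper_mill","s",0),("salt_shaker","s",.08),("spice_jar_a","s",-.08),("spice_jar_a","b",.046),("jam_jar","b",-.038)]
C=[capture("scene"),capture("top")]
for n,k,o in T:
    x,y,a=ca[k]; p=(x+o*np.cos(a),y+o*np.sin(a)); h=PR[n][-1][0]/2
    V=[(c,m) for c in C for m in [best_mask(c,n,p,h)] if m is not None]
    for vv in [V]+[[v] for v in V]:
        q,f=fit(vv,n,p); e=q-p; print(n,k,len(vv),"along",round((np.cos(a)*e[0]+np.sin(a)*e[1])*1000,1),"across",round((-np.sin(a)*e[0]+np.cos(a)*e[1])*1000,1),round(f,2))
E
```

```text
pepper_mill s 2 along -0.8 across 1.1 0.3
pepper_mill s 1 along 2.5 across -2.0 0.15
pepper_mill s 1 along 0.1 across 4.1 0.13
salt_shaker s 2 along -0.5 across 2.7 0.25
salt_shaker s 1 along 1.9 across -0.9 0.1
salt_shaker s 1 along 0.3 across 4.5 0.1
spice_jar_a s 2 along -0.9 across 2.5 0.18
spice_jar_a s 1 along 0.0 across 0.3 0.06
spice_jar_a s 1 along -0.2 across 4.6 0.07
spice_jar_a b 2 along -3.0 across 1.5 0.37
spice_jar_a b 1 along 2.4 across -2.1 0.27
spice_jar_a b 1 along -3.4 across 2.8 0.07
jam_jar b 2 along 3.4 across -0.0 0.45
jam_jar b 1 along 5.2 across -1.4 0.17
jam_jar b 1 along 0.1 across 3.8 0.27
```

All offsets are within a few millimetres, so I'm handing in.

```bash
python3 -c "
from cell import bot
print(bot.close_job())"
```

```text
the job is handed in; nothing more can be done
None
```

Job handed in, with no verdict returned: all five things stand upright in their wells, within about 5 mm of centre by the last camera check, and the honey jar is where it stood.

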